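# Show a glass rod against the white board

## Robot

A 6-joint arm with a two-finger parallel gripper is mounted at the origin on the work surface. World frame = base frame: x ahead of the robot, y to its left, z up, the work surface at z = 0. Lengths are in mm, angles in rad, forces in N, time in s.
With the tool pointing down it reaches from about 350 to 975 mm from the base axis. Payload 7.1 kg.
Tool frame: the origin (TCP) lies at the very end of the fingers, on their centre line; the grasp point (between the pads) lies 19 mm behind it (ctrl.grasp_offset is the distance from the TCP to the grasp point, in mm); z points along the fingers, y is the line along which they close (so a half turn about z gives the same grasp; the last joint's range is limited). The gripper opens to 88 mm and grips with 3 to 60 N. Pads are 20 mm wide; open, the fingers measure 115 mm over their backs; the gripper's body (75 mm by 178 mm) begins 61 mm behind the grasp point.
Start: joints at [1.177, 0.423, 1.63, -0, 1.089, -0.019], TCP at [228.772, 581.608, 222.675] pointing down, gripper open.
Joint ranges: [-3, 3], [-0.9, 2.11], [0.09, 2.58], [-1.31, 4.45], [0.11, 2.69], [-2.54, 2.54]. Speed limits (rad/s): [2.39, 2.39, 3.01, 3.14, 3.14, 3.14].

## Interface

Orientations are given as a rotation vector (axis times angle).
In Python, from workcell import ctrl, viewer, ticket, models gives the robot as it stands.
- The arm moves only by the tool play_rows, never from a script. Its arguments are lists of equal length, an entry for each row: "dp": the shift along the world's x, y, z in mm, a list of three; "yaw": the turn about the world's z in degrees. In form: {"dp": [[tx, ty, tz], ...], "yaw": [yaw, ...]}. A call has 1 to 8 rows; each row shifts and turns the commanded pose from where the row before left it; what a row does not reach is not made up. A row lasts 1/12 s, in which the tool goes at most 41.7 mm and 7.16 degrees, less where a joint would pass 70% of its speed; a pose out of reach is approached as far as the arm can. A call is refused whole if a number of a shift passes 41.7 or a number of a turn 7.16, either way. A call with a gripper value outside its range is refused whole. "gripper" is the closure, from 0 (fully open) to 1 (shut), set as the call begins (left out, the last holds). The fingers move at their own pace and stop on an object; the grip force is fixed at half the most. Time passes only in rows, so rows that do not move let the fingers close. It gives the time, the measured TCP pose, the force, the opening and the grip force at its end, in the units of the state.
- ctrl.get_obs(): the state, without advancing time (a new reading comes with each control period).
- viewer.get_image(name): name is "side" or "top" or "wrist"; returns a dict with "pixels" (480x640x3 uint8, red, green, blue), "range_z" (480x640 float32, mm along the optical axis (not along the pixel's ray), 0 where there is no reading), "fx", "fy", "cx", "cy" (pixels), "dist_coeffs" ([k1, k2, p1, p2, k3] as OpenCV has them; the pictures are not rectified), "T" (4x4, takes a point from camera to world coordinates); the wrist camera has in their place "hand_eye" (4x4, takes a point from camera to tool coordinates, whose origin is the TCP and whose axes are the flange's). Camera axes: x right, y up, looking along -z (the intrinsics and any distortion apply to the point x, -y, -z); pixel columns grow to the right and rows downward; lengths in mm; the calibration is good to about 2 mm. A picture is of the moment at which its call begins: read the wrist's pose just before it.
- ticket.close_job(): hands the job in; it is judged then, once.
Trained networks look in a picture, given as the dict that the camera call returned (one of the last four; its "shot" number tells which), for a name from the list of things; names that differ only in an ending like _2 or _b are one class to them, and where a whole thing is asked for, a point or a joint stands for the part that bears it (a point fixed in the world has none). Each returns a list of dicts, best first, with "conf" (0 to 1); they miss things now and then, are a little off and sometimes report something else, mostly with a low value. They report only what shows in the picture. A call takes as long as a camera call. They do not tell look-alikes from the thing itself.
- models.look_for(picture, name): "bbox" ([centre column, centre row, width, height] in pixels, round what is visible of it).
- models.landmark_of(picture, name): "location" ([column, row] in pixels: a listed point, or the origin of a listed thing).
The state is a dict: "t": time; "qpos": joint angles; "qvel": joint speeds; "joint_torque": joint torques, N m; "ee_pos": TCP position; "orientation": TCP orientation; "ft_force": force on the tool from outside, world axes, zero at the start; "moment": the same for the moment, N m; "width": finger opening in mm; "grasp_force": force on a finger pad.
Only numpy, scipy, OpenCV 4.12 (cv2) and the standard library are available. Lean on these libraries where they do the work, as an engineer would, in place of code of your own. Each camera call takes 0.05 s, during which the arm holds its last target. There are 200 camera calls.

## Task

I want to look a glass rod over for bubbles from my seat across the bench: first lean the big white board, long edge down, against the far side of the firebrick, so that it stands slanted, centred and square to the brick, and let go of it. Then draw the thickest rod out of the sloping rod block, turn it level and finish while still holding it, raised a hand's breadth in front of the board, parallel to it, with its whole length seen against the board. Do not let the glass touch the bench or the board, and leave everything else where it is.

Things in the scene. Friction and masses are not known exactly. Their poses are not given: they have to be found in the camera images.
- brick: Cream firebrick, fixed, standing on its long narrow side: 64 (its x) by 230 (its y) by 114 mm high. Origin at the centre of its underside; its +x side is the far side (away from the robot, turned at most 20 degrees either way), against which the board is to lean.
- rack: Wooden peg rack, fixed: plank 230 (its x) by 120 (its y) by 16 mm, pegs 11 mm thick reaching 90 mm above the bench. Origin at the centre of its underside. Two slabs stand on edge between its pegs, along its x: the white board at y = +28 mm, the kiln shelf at y = -30 mm.
- board: The white board, loose, 0.27 to 0.43 kg: a flat laminated panel 260 (its x) by 10 (its y, thickness) by 180 mm (its z, height). Origin at the middle of its lower long edge. It starts upright in the rack, its lower edge 16 mm above the bench, its top edge at 196 mm, with about 1.6 mm play to each side; it lifts straight up out of the pegs.
- board_top (a point): Middle of the board's upper long edge, 180 mm along the board's z from its origin.
- kiln_shelf: Bystander: sand-coloured slab 150 x 13 x 105 mm standing in the rack beside the board, 58 mm from it between the middles. Origin at the middle of its lower edge.
- rod_block: Wooden rod holder, fixed, plank 210 (its x) by 130 mm (its y), highest wood 112 mm up. Three holes in a row along its x (-60, 0, +60 mm), 14 mm wide, 60 mm deep, leaning 30 degrees from vertical towards its -y, so the rods point up and to its -y. Mouths at y = -18, z = 94 mm; floors at y = +11, z = 43 mm. Origin: centre of its underside. It and the rack swap sides (left, right).
- rod: The thickest and longest rod, loose, greenish glass, round, 12 mm thick and 190 mm long, 39 to 71 g. It starts in one of the three holes, 130 mm of it showing. Origin at the middle of its lower end; its z runs along the rod to its upper end.
- rod_mid (a point): Middle of the rod, 95 mm along its z from its origin.
- rod_top (a point): Middle of the rod's upper end, 190 mm along its z from its origin.
- thin_rod_a: Bystander: thin glass rod, 8.4 mm thick, 155 mm long, in another hole of the rod block. Origin at its lower end.
- thin_rod_b: Bystander: thin glass rod, 8.4 mm thick, 135 mm long, in another hole of the rod block. Origin at its lower end.
- jar: Bystander: white plastic jar with a black cap, 72 mm across, 105 mm high, at the back of the bench.
- tin: Bystander: round steel tin with a knobbed lid, 88 mm across, 81 mm high, at the back of the bench.
- bowl: Bystander: white ceramic bowl, 124 mm across, 45 mm high, at the back of the bench.
- table: The bench; its top is at height 0.
Mind the look-alikes: they are no part of the job. Leave any pink look-alike of the rod_block alone.

How it is judged:
By the outcome, as a careful person would: the job done as asked, in the order asked, and still so for the second after the job is handed in, while the arm keeps its last pose, push and grip.
It also fails if it takes over 67 s, if anything falls off the work surface, if the arm or the gripper's body presses on something with over 40 N, if the wrist force passes 120 N, or if a joint passes its speed limit or range.

## Working session

There is one attempt and no reset: what is moved stays moved. The work goes in short steps, Python scripts to look and compute and a tool call to move; the robot and the scene stay as the last step left them, time stands still between calls to the robot, and variables do not carry over. Pictures are saved under pics/ and viewed, at most 10 in all, crops included, and the job is handed in when it is done.

Besides the shell and the picture viewer there is one more tool, called after "Call:" as name([rows], argument=value, ...), one row to a line, values as JSON. play_rows: Moves the arm, as the interface text tells. Its arguments: {"type":"object","properties":{"dp":{"type":"array"},"yaw":{"type":"array"},"gripper":{"type":"number"}},"required":["dp","yaw"]}

```bash
mkdir -p pics; cat > h.py <<'E'
import numpy as np, cv2
from scipy.spatial.transform import Rotation as R
from workcell import ctrl, viewer, ticket, models
def snap(n):
    o=ctrl.get_obs(); p=viewer.get_image(n)
    if n=='wrist':
        T=np.eye(4);T[:3,:3]=R.from_rotvec(o['orientation']).as_matrix();T[:3,3]=o['ee_pos'];p['Tw']=T@np.array(p['hand_eye'])
    else: p['Tw']=np.array(p['T'])
    p['K']=np.array([[p['fx'],0,p['cx']],[0,p['fy'],p['cy']],[0,0,1.]]); p['D']=np.array(p['dist_coeffs'],float)
    return p
def ray(p,uv):
    uv=np.array(uv,float).reshape(-1,1,2); n=cv2.undistortPoints(uv,p['K'],p['D']).reshape(-1,2)
    return np.c_[n[:,0],-n[:,1],-np.ones(len(n))]
def atz(p,uv,z):
    d=ray(p,uv)@p['Tw'][:3,:3].T; c=p['Tw'][:3,3]
    return c+d*((z-c[2])/d[:,2])[:,None]
def cloud(p):
    h,w=p['range_z'].shape; u,v=np.meshgrid(np.arange(w),np.arange(h))
    d=ray(p,np.stack([u,v],-1).reshape(-1,2))*p['range_z'].reshape(-1,1)
    return (d@p['Tw'][:3,:3].T+p['Tw'][:3,3]).reshape(h,w,3)
def proj(p,X):
    X=np.atleast_2d(X); c=(X-p['Tw'][:3,3])@p['Tw'][:3,:3]; c=c*[1,-1,-1]
    return cv2.projectPoints(c,np.zeros(3),np.zeros(3),p['K'],p['D'])[0].reshape(-1,2)
def save(p,f): cv2.imwrite('pics/'+f,p['pixels'][:,:,::-1])
E
python3 - <<'E'
from h import *
np.set_printoptions(precision=1,suppress=True)
for n in ['top','side']:
    p=snap(n); save(p,n+'0.png'); c=cloud(p); print(n,p['Tw'][:3,3],p['Tw'][:3,2])
    np.savez(n+'0.npz',c=c,px=p['pixels'])
    for k in ['brick','rack','board','board_top','kiln_shelf','rod_block','rod','rod_mid','rod_top']:
        L=models.landmark_of(p,k)
        for l in L[:3]:
            u=np.clip(np.round(l['location']).astype(int),0,[639,479]); print(k,round(l['conf'],2),u,c[u[1],u[0]])
E
```

```text
top [ 420.6  -21.  1175.5] [-0.1 -0.   1. ]
brick 0.71 [335 278] [435.2 -57.  114.7]
rack 0.85 [166 243] [520.3 321.1 119.4]
board 0.83 [153 245] [524.3 381.4  30.5]
kiln_shelf 0.77 [176 241] [531.8 321.6  43.9]
kiln_shelf 0.51 [169 244] [519.8 320.8  99. ]
rod_block 0.69 [476 359] [ 246.7 -375.2   73.1]
rod_block 0.62 [443 243] [ 511.8 -308.5   87.6]
rod_mid 0.58 [477 267] [ 453.6 -367.2  136.6]
rod_top 0.84 [514 265] [ 461.3 -502.1    4.2]
side [ 196.1 -824.3  964.4] [-0.3 -0.7  0.7]
brick 0.75 [300 299] [ 407.7 -120.6   99. ]
rack 0.82 [288 197] [514.1 321.8  34.6]
board_top 0.6 [280 138] [517.9 390.9 197.5]
kiln_shelf 0.91 [291 194] [523.5 320.5  44.4]
rod_block 0.62 [261 465] [ 229.2 -442.4   80.8]
rod 0.65 [356 374] [ 451.1 -340.8   98.9]
rod 0.61 [410 365] [ 563.3 -355.8   93.4]
rod_mid 0.65 [365 376] [ 450.8 -377.7  147.8]
rod_top 0.65 [272 294] [370.6   0.2  -0.9]
rod_top 0.54 [378 376] [ 454.7 -415.6  203.1]
```

View pics/top0.png

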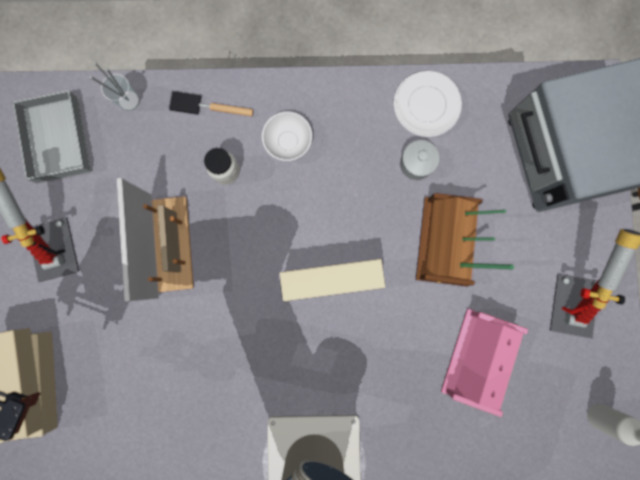

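View pics/side0.png

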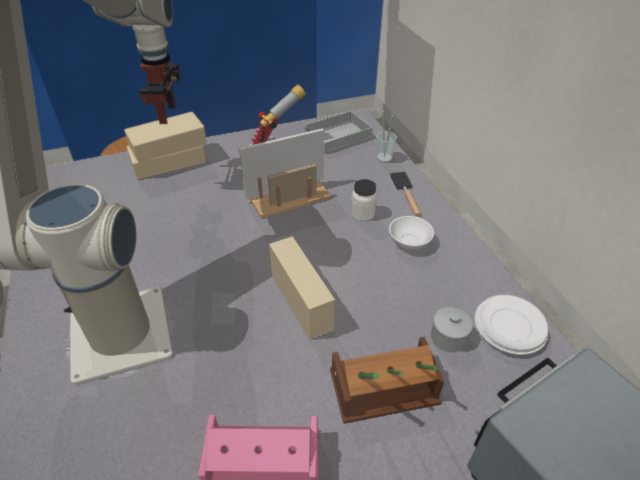

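```bash
python3 - <<'E'
from h import *
np.set_printoptions(precision=1,suppress=True)
t=np.load('top0.npz');c=t['c'];px=t['px']
def rect(m,tag):
    P=c[m][:,:2].astype(np.float32); r=cv2.minAreaRect(P); print(tag,len(P),np.array(r[0]),np.array(r[1]),round(r[2],2),'medz',np.median(c[m][:,2]),'PCA',np.degrees(np.arctan2(*np.linalg.svd(P-P.mean(0),full_matrices=False)[2][0][::-1])))
v,u=np.mgrid[:480,:640]; z=c[...,2]
rect((z>108)&(z<122)&(abs(u-333)<65)&(abs(v-280)<30),'brick')
rect((z>185)&(z<205)&(u>105)&(u<160)&(v>170)&(v<310),'boardtop')
rect((z>95)&(z<122)&(u>410)&(u<485)&(v>185)&(v<295),'blocktop')
g=px.astype(int); m=(g[...,1]-np.maximum(g[...,0],g[...,2])>15)
n,l,s,ce=cv2.connectedComponentsWithStats(m.astype(np.uint8))
for i in range(1,n):
    if s[i,4]>15: print('green',s[i],ce[i])
a=cv2.resize(px[180:300,400:540],None,fx=4,fy=4,interpolation=cv2.INTER_CUBIC)
s_=np.load('side0.npz')['px'];b=cv2.resize(s_[330:425,320:450],None,fx=4.3,fy=4,interpolation=cv2.INTER_CUBIC)[:, :560]
cv2.imwrite('pics/crop1.png',np.vstack([a,b])[:860:,:,::-1][::1] if 0 else cv2.resize(np.vstack([a,b])[:,:,::-1],(390,600)))
E
```

```text
brick 2926 [431. -50.] [ 64.  229.9] 6.52 medz 114.45677999419968 PCA 96.51803
boardtop 822 [524.4 386.9] [260.8  12.4] 5.03 medz 195.4477392521128 PCA -175.13524
blocktop 1500 [ 521.6 -342.9] [ 62.8 180.3] 80.91 medz 104.37727193740602 PCA 171.80908
green [466 210  40   5  85] [486.  211.9]
green [463 238  32   2  63] [478.7 238.5]
green [461 263  53   6 195] [487.3 265.7]Traceback (most recent call last):
  File "<stdin>", line 16, in <module>
    return _nx.concatenate(arrs, 0, dtype=dtype, casting=casting)
           ~~~~~~~~~~~~~~~^^^^^^^^^^^^^^^^^^^^^^^^^^^^^^^^^^^^^^^
ValueError: all the input array dimensions except for the concatenation axis must match exactly, but along dimension 1, the array at index 0 has size 560 and the array at index 1 has size 559
```

```bash
python3 - <<'E'
from h import *
np.set_printoptions(precision=2,suppress=True)
o=ctrl.get_obs(); M=R.from_rotvec(o['orientation']).as_matrix(); print(o['t'],o['ee_pos'],o['width']); print(M)
print('ytool deg',np.degrees(np.arctan2(M[1,1],M[0,1])))
E
```

```text
1.0 [228.79 581.64 222.7 ] 87.55632650513624
[[-0.93  0.37  0.  ]
 [ 0.37  0.93  0.  ]
 [ 0.    0.   -1.  ]]
ytool deg 68.52332298981592
```

Call:
play_rows([
  [29.5,-19.5,2],
  [29.5,-19.5,2],
  [29.5,-19.5,2],
  [29.5,-19.5,2],
  [29.5,-19.5,2],
  [29.5,-19.5,2],
  [29.5,-19.5,2],
  [29.5,-19.5,3],
], yaw=[2.65,2.65,2.65,2.65,2.65,2.65,2.65,2.65])

```text
t: 1.67
ee_pos: [466.0, 424.4, 239.7]
orientation: [-0.004, -3.141, 0.0]
ft_force: [0.5, 0.7, -0.8]
width: 88.1
grasp_force: 0.0
```

Call:
play_rows([
  [29.5,-19.5,0],
  [29.5,-19.5,0],
  [0,0,0],
  [0,0,0],
], yaw=[2.65,2.65,0,0])

```text
t: 2.0
ee_pos: [525.0, 385.4, 239.4]
orientation: [0.132, -3.139, -0.0]
ft_force: [-0.2, 0.2, -0.2]
width: 87.9
grasp_force: 0.0
```

```bash
python3 - <<'E'
from h import *
np.set_printoptions(precision=2,suppress=True)
o=ctrl.get_obs(); M=R.from_rotvec(o['orientation']).as_matrix(); print(o['t'],o['ee_pos'],'ytool deg',np.degrees(np.arctan2(M[1,1],M[0,1])))
p=snap('wrist');c=cloud(p);z=c[...,2];save(p,'w1.png')
m=(z>189)&(z<203)&(abs(c[...,0]-524)<200)&(abs(c[...,1]-387)<60)
P=c[m][:,:2].astype(np.float32);print(m.sum(),cv2.minAreaRect(P),np.median(z[m]),P.min(0),P.max(0))
l=np.polyfit(P[:,0],P[:,1],1);print('slope deg',np.degrees(np.arctan(l[0])),'y at 524',np.polyval(l,524))
E
```

```text
2.0 [525.02 385.38 239.45] ytool deg 94.81715097035469
6967 ((518.3851928710938, 388.22149658203125), (251.39996337890625, 9.86888599395752), 5.052924633026123) 196.76269751113728 [393.09 372.53] [643.19 403.86]
slope deg 5.057224049853729 y at 524 388.5882998197507
```

Call:
play_rows([
  [0,2.5,-20],
  [0,0,-27],
  [0,0,-27],
  [0,0,0],
], yaw=[0.2,0,0,0])

```text
t: 2.38
ee_pos: [519.5, 388.2, 160.6]
orientation: [0.145, -3.131, 0.007]
ft_force: [-0.9, -0.8, 0.3]
width: 87.7
grasp_force: 0.0
```

Call:
play_rows([
  [0,0,0],
  [0,0,0],
  [0,0,0],
  [0,0,0],
  [0,0,0],
  [0,0,0],
], yaw=[0,0,0,0,0,0], gripper=1)

```text
t: 2.88
ee_pos: [524.1, 389.4, 166.7]
orientation: [-0.143, 3.137, 0.001]
ft_force: [0.2, -0.3, -0.1]
width: 51.4
grasp_force: 0.0
```

Call:
play_rows([
  [0,0,0],
  [0,0,0],
  [0,0,0],
  [0,0,0],
  [0,0,0],
  [0,0,0],
  [0,0,0],
], yaw=[0,0,0,0,0,0,0])

```text
t: 3.47
ee_pos: [523.8, 388.9, 165.6]
orientation: [0.143, -3.138, 0.001]
ft_force: [-0.6, 0.2, 0.1]
width: 9.7
grasp_force: 30.0
```

Call:
play_rows([
  [0,0,12],
  [0,0,25],
  [0,0,30],
  [0,0,30],
  [0,0,25],
  [0,-10,3],
  [0,-20,0],
  [0,-30,0],
], yaw=[0,0,0,0,0,0,-3,-6])

```text
t: 4.13
ee_pos: [523.1, 329.2, 290.0]
orientation: [-0.103, -3.14, -0.001]
ft_force: [0.3, 0.1, -4.2]
width: 9.8
grasp_force: 30.0
```

Call:
play_rows([
  [-1,-32,0],
  [-1,-32,0],
  [-1,-32,0],
  [-1,-32,0],
  [-1,-32,0],
  [-1,-32,0],
  [-1,-32,0],
  [-1,-32,0],
], yaw=[-6.5,-6.5,-6.5,-6.5,-6.5,-6.5,-6.5,-6.5])

```text
t: 4.8
ee_pos: [514.1, 71.0, 289.3]
orientation: [-1.476, -2.771, 0.002]
ft_force: [0.6, -0.6, -3.2]
width: 9.9
grasp_force: 30.0
```

Call:
play_rows([
  [-2,-32,0],
  [-2,-32,0],
  [-1,-25,0],
  [-1,-20,0],
  [0,-5,0],
  [0,0,0],
  [0,0,0],
], yaw=[-6.5,-6.5,-6.5,-5,-3,0,0])

```text
t: 5.38
ee_pos: [508.7, -41.3, 289.7]
orientation: [-2.086, -2.347, 0.002]
ft_force: [-1.3, -0.2, -3.8]
width: 10.0
grasp_force: 30.0
```

```bash
cat > st.py <<'E'
from h import *
np.set_printoptions(precision=2,suppress=True)
def st():
    o=ctrl.get_obs(); M=R.from_rotvec(o['orientation']).as_matrix(); print(round(o['t'],2),o['ee_pos'],'ytool',np.degrees(np.arctan2(M[1,1],M[0,1])).round(2),'w',o['width'],'f',o['grasp_force'],o['ft_force'])
E
python3 - <<'E'
from st import *
st()
p=snap('top');c=cloud(p);z=c[...,2]
m=(z>80)&(z<320)&(abs(c[...,0]-510)<70)&(abs(c[...,1]+41)<160)
P=c[m];print(m.sum())
# board top strip either side of the gripper
k=(abs(P[:,1]+41)>62)&(P[:,0]>470)
Q=P[k]; print(cv2.minAreaRect(Q[:,:2].astype(np.float32)),np.percentile(Q[:,2],[5,50,95]))
l=np.polyfit(Q[:,1],Q[:,0],1);print('dx/dy deg',np.degrees(np.arctan(l[0])),'x at -41',np.polyval(l,-41),Q[:,1].min(),Q[:,1].max())
save(p,'t2.png')
E
```

```text
5.38 [508.69 -41.27 289.71] ytool 6.76 w 10.016715709836058 f 29.99929279088974 [-1.3  -0.19 -3.81]
576
((487.593505859375, -43.90269470214844), (52.086334228515625, 259.45184326171875), 6.640666484832764) [166.46 295.64 319.66]
dx/dy deg -6.184666179708269 x at -41 503.870508678534 -170.5074022272521 87.1036606166341
```

Call:
play_rows([
  [0.5,0,-25],
  [0,0,-30],
  [0,0,-30],
  [0,0,-25],
  [0,0,-15],
  [0,0,-8],
  [0,0,0],
  [0,0,0],
], yaw=[-0.2,0,0,0,0,0,0,0])

```text
t: 6.1
ee_pos: [510.5, -40.4, 157.9]
orientation: [-2.09, -2.346, 0.0]
ft_force: [0.4, 0.1, -3.8]
width: 9.8
grasp_force: 30.0
```

Call:
play_rows([
  [0,0,-2],
  [0,0,-2],
  [0,0,-2],
  [0,0,0],
  [0,0,0],
], yaw=[0,0,0,0,0])

```text
t: 6.52
ee_pos: [510.4, -40.9, 152.0]
orientation: [2.091, 2.344, 0.0]
ft_force: [-0.3, -0.0, -3.2]
width: 10.3
grasp_force: 30.0
```

Call:
play_rows([
  [0,0,-1],
  [0,0,-1],
  [0,0,-1],
  [0,0,0],
], yaw=[0,0,0,0])

```text
t: 6.85
ee_pos: [510.8, -41.3, 149.5]
orientation: [2.09, 2.344, 0.0]
ft_force: [-1.1, -2.0, 5.5]
width: 10.1
grasp_force: 30.0
```

Call:
play_rows([
  [0,0,0],
  [0,0,0],
  [0,0,0],
  [0,0,6],
  [0,0,7],
  [0,0,6],
  [0,0,0],
], yaw=[0,0,0,0,0,0,0], gripper=0.84)

```text
t: 7.43
ee_pos: [511.3, -41.0, 169.3]
orientation: [2.09, 2.343, 0.003]
ft_force: [0.6, 0.0, 0.3]
width: 14.0
grasp_force: 0.0
```

Call:
play_rows([
  [0,0,0],
  [-6,-0.7,0],
  [-6,-0.7,0],
  [-6,-0.7,-0.5],
  [-6,-0.7,-1],
  [-6,-0.7,-1],
  [-6,-0.7,-1.5],
  [-6,-0.7,-1.5],
], yaw=[0,0,0,0,0,0,0,0], gripper=0.74)

```text
t: 8.1
ee_pos: [467.4, -45.8, 161.9]
orientation: [-2.091, -2.344, 0.0]
ft_force: [-0.1, 0.2, -0.1]
width: 22.7
grasp_force: 0.2
```

Call:
play_rows([
  [-5,-0.6,-2],
  [-4,-0.4,-2],
  [-4,-0.4,-2],
  [-2,-0.2,0],
  [0,0,0],
  [0,0,0],
], yaw=[0,0,0,0,0,0])

```text
t: 8.6
ee_pos: [453.6, -47.4, 156.3]
orientation: [2.091, 2.344, 0.001]
ft_force: [-0.3, 0.9, -0.5]
width: 22.8
grasp_force: 0.0
```

```bash
python3 - <<'E'
from st import *
st()
p=snap('side');save(p,'s3.png')
E
```

```text
8.6 [453.62 -47.44 156.3 ] ytool 6.52 w 22.755478350537363 f 0.0 [-0.31  0.87 -0.5 ]
```

View pics/s3.png

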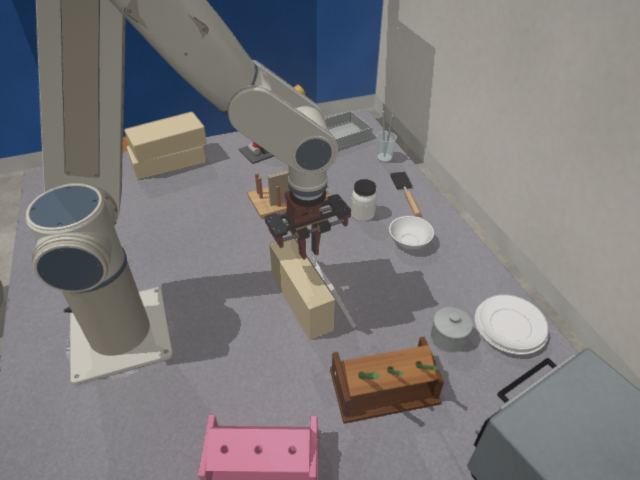

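Call:
play_rows([
  [0,0,0],
  [0,0,0],
  [0,0,10],
  [0,0,25],
  [0,0,35],
  [0,0,35],
  [0,0,35],
  [0,-30,10],
], yaw=[0,0,0,0,0,0,0,0], gripper=0.5)

```text
t: 9.32
ee_pos: [455.6, -75.4, 312.3]
orientation: [2.083, 2.343, 0.009]
ft_force: [1.4, -0.3, -0.0]
width: 43.5
grasp_force: 0.0
```

Call:
play_rows([
  [0,-35,10],
  [0,-35,10],
  [0,-35,10],
  [0,-35,0],
  [0,-35,0],
  [0,-35,0],
  [0,-10,0],
  [0,0,0],
], yaw=[-3,-3,-3,-3,-3,0,0,0], gripper=0.3)

```text
t: 9.98
ee_pos: [453.0, -299.4, 336.5]
orientation: [2.382, 2.047, -0.0]
ft_force: [0.2, 0.4, -0.1]
width: 61.7
grasp_force: 0.0
```

```bash
python3 - <<'E'
from st import *
st()
p=snap('top');save(p,'t4.png');c=cloud(p);z=c[...,2];x=c[...,0];y=c[...,1]
b=np.array([431,-50]);th=np.radians(6.5);X=(x-b[0])*np.cos(th)+(y-b[1])*np.sin(th);Y=-(x-b[0])*np.sin(th)+(y-b[1])*np.cos(th)
m=(X>5)&(X<130)&(abs(Y)<160)&(z>20)&(z<185)&((z>122)|(X>36))
A=np.c_[X[m],Y[m],np.ones(m.sum())];co=np.linalg.lstsq(A,z[m],rcond=None)[0];r=z[m]-A@co
k=abs(r)<4;co=np.linalg.lstsq(A[k],z[m][k],rcond=None)[0]
print('plane',co,k.mean(),'tilt from vert',90-np.degrees(np.arctan(np.hypot(*co[:2]))),'twist',np.degrees(np.arctan(co[1]/co[0])),'Y',Y[m][k].min(),Y[m][k].max(),'z',z[m][k].max(),'X',X[m][k].min(),X[m][k].max())
def green(p,lo):
    g=p['pixels'].astype(int); mm=(g[...,1]-np.maximum(g[...,0],g[...,2])>12).astype(np.uint8)
    n,l,s,ce=cv2.connectedComponentsWithStats(mm)
    return [(s[i],l==i) for i in range(1,n) if s[i,4]>lo]
for s,mm in green(p,25): print('top',s)
# rod line on top view: tip & mouth
print('tip@206',atz(p,[513,265.5],206),'mouth@94',atz(p,[461,266],94))
w=snap('wrist');save(w,'w4.png')
a=cv2.resize(w['pixels'],None,fx=1,fy=1)
for s,mm in green(w,100): print('wrist',s)
for k in ['rod_top','rod_mid','rod']:
  print(k,[(round(l['conf'],2),np.round(l['location'])) for l in models.landmark_of(w,k)[:3]])
E
```

```text
9.98 [ 453.02 -299.44  336.54] ytool -8.64 w 61.66881475037749 f 0.0 [ 0.18  0.44 -0.1 ]
plane [ -2.57  -0.   222.36] 0.6261840324763194 tilt from vert 21.283950499049624 twist 0.05171388522198642 Y -130.08637414148842 129.1919639123949 z 176.74144527425756 X 16.21288457308807 78.56551538694703
top [465 212  13   3  28]
top [463 238  15   3  32]
top [461 263  17   5  62]
tip@206 [[ 453.27 -417.11  206.  ]] mouth@94 [[ 457.89 -345.33   94.  ]]
wrist [ 328  241   16  113 1307]
wrist [385 241  12  38 252]
wrist [440 241  26  88 682]
rod_top [(0.79, array([336., 360.]))]
rod_mid [(0.59, array([334., 276.]))]
rod []
```

View pics/w4.png

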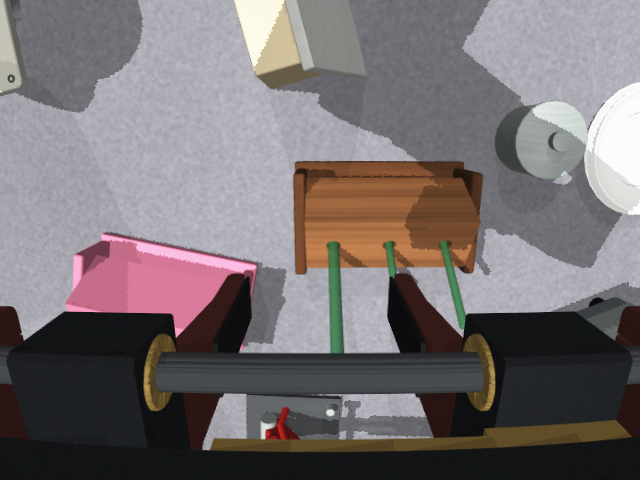

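```bash
python3 - <<'E'
from st import *
w=snap('wrist')
g=w['pixels'].astype(int); mm=(g[...,1]-np.maximum(g[...,0],g[...,2])>12)
mm[:, :320]=0; mm[:,355:]=0
rows=[];wd=[]
for r in range(246,350,4):
    cs=np.where(mm[r])[0]
    if len(cs)>5: rows.append((cs.mean(),r)); wd.append(len(cs))
rows=np.array(rows); print(rows[[0,-1]],wd[0],wd[-1])
mouth=atz(w,rows[:1],94)[0]; print('mouth~',mouth)
# intersect image rays with lean plane through az=-98.5, fit line pts
for az in (-96,-98.5,-101):
    a=np.radians(az);n=np.array([-np.sin(a),np.cos(a),0]); C=w['Tw'][:3,3]
    d=ray(w,rows)@w['Tw'][:3,:3].T; P=C+d*(((mouth-C)@n)/(d@n))[:,None]
    v=P[-1]-P[0]; print(az,P[0],P[-1],'lean',np.degrees(np.arctan2(np.hypot(*v[:2]),v[2])))
c=cloud(w)
q=np.round(rows).astype(int); print('depth pts',c[q[::6,1],q[::6,0]])
z=c[...,2];x=c[...,0];y=c[...,1]
v,u=np.mgrid[:480,:640]
m=(z>108)&(z<118)&(u>280)&(u<500)&(v>140)&(v<290); P=c[m]; print('z108-118 brown',m.sum(),cv2.minAreaRect(P[:,:2].astype(np.float32)))
cv2.imwrite('pics/c5.png',cv2.resize(w['pixels'][150:355,280:500,::-1],None,fx=2.7,fy=2.7,interpolation=cv2.INTER_CUBIC))
E
```

```text
[[332.5 246. ]
 [336.  346. ]] 10 13
mouth~ [ 460.41 -342.92   94.  ]
-96 [ 460.41 -342.92   94.  ] [ 448.65 -454.74  108.17] lean 82.81792810815767
-98.5 [ 460.41 -342.92   94.  ] [ 452.21 -397.73  205.3 ] lean 26.465721423078303
-101 [ 460.41 -342.92   94.  ] [ 453.38 -379.06  237.11] lean 14.425491658381445
depth pts [[ 459.91 -341.49   98.67]
 [ 457.71 -358.5   126.16]
 [ 455.72 -373.97  150.62]
 [ 453.95 -387.71  173.52]
 [ 452.33 -400.34  194.21]]
z108-118 brown 2114 ((521.5174560546875, -345.5989074707031), (53.08683395385742, 179.1610870361328), 81.81945037841797)
```

View pics/c5.png

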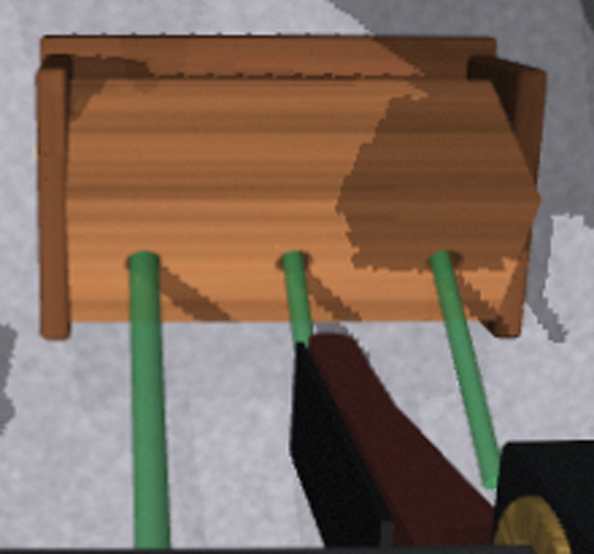

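Call:
play_rows([
  [2.3,-26,0],
  [0,-30,-20],
  [0,-25.6,-35],
  [0,0,-35],
  [0,0,-35],
  [0,0,-35],
  [0,0,-25],
  [0,0,-16],
], yaw=[0.4,0,0,0,0,0,0,0], gripper=0.55)

```text
t: 10.95
ee_pos: [454.6, -375.8, 133.6]
orientation: [-2.368, -2.058, 0.001]
ft_force: [0.6, 0.6, -0.0]
width: 39.6
grasp_force: 0.0
```

Call:
play_rows([
  [0,0,0],
  [0,0,0],
  [0,0,0],
  [0,0,0],
  [0,0,0],
  [0,0,0],
  [0,0,0],
  [0,0,0],
], yaw=[0,0,0,0,0,0,0,0], gripper=1)

```text
t: 11.62
ee_pos: [456.4, -378.8, 138.0]
orientation: [2.37, 2.058, 0.001]
ft_force: [0.2, -0.0, 6.8]
width: 11.5
grasp_force: 30.0
```

```bash
python3 - <<'E'
from st import *
st()
w=snap('wrist');save(w,'w6.png')
E
```

```text
11.62 [ 456.4  -378.82  138.01] ytool -8.08 w 11.472806166491818 f 30.003129243850708 [ 0.19 -0.    6.8 ]
```

View pics/w6.png

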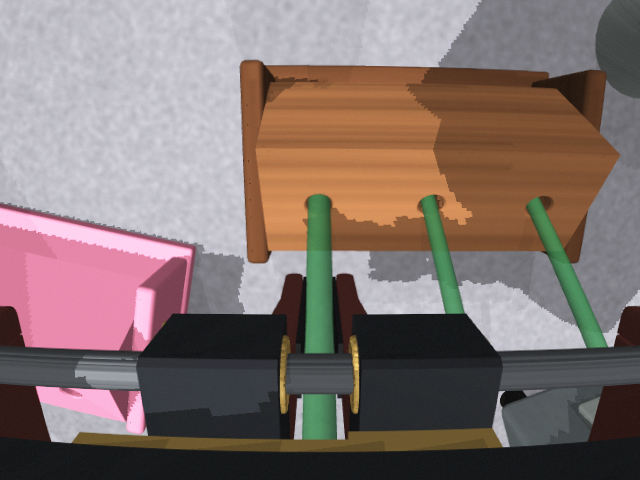

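Call:
play_rows([
  [-0.4,-2.5,4.3],
  [-0.7,-5,8.7],
  [-0.7,-5,8.7],
  [-0.7,-5,8.7],
  [-0.7,-5,8.7],
  [-0.7,-5,8.7],
  [-0.7,-5,8.7],
  [-0.7,-5,8.7],
], yaw=[0,0,0,0,0,0,0,0])

```text
t: 12.33
ee_pos: [450.1, -416.2, 202.8]
orientation: [2.372, 2.059, -0.0]
ft_force: [-0.5, -0.3, -0.7]
width: 11.2
grasp_force: 30.0
```

Call:
play_rows([
  [-0.7,-5,20],
  [0,0,30],
  [0,0,30],
  [0,0,30],
  [0,0,20],
  [0,0,0],
  [0,0,0],
], yaw=[0,0,0,0,0,0,0])

```text
t: 12.92
ee_pos: [449.7, -421.0, 333.0]
orientation: [2.371, 2.058, 0.0]
ft_force: [-0.7, 0.3, -1.8]
width: 11.5
grasp_force: 30.0
```

```bash
cat > rod.py <<'E'
from st import *
def rod(names=('side','top')):
    o=ctrl.get_obs(); tc=np.array(o['ee_pos']); st()
    for n in names:
        p=snap(n); g=p['pixels'].astype(int); m=(g[...,1]-np.maximum(g[...,0],g[...,2])>12)
        c=cloud(p); d=np.linalg.norm(c-tc-[0,0,19],axis=-1); m&=(d<170)&(p['range_z']>0)
        P=c[m]; 
        if len(P)<15: print(n,'few',len(P)); continue
        P=P[np.linalg.norm(P-np.median(P,0),axis=1)<170]
        v=np.linalg.svd(P-P.mean(0),full_matrices=False)[2][0]; v*=np.sign(v[2]) or 1; s=(P-P.mean(0))@v
        r=np.linalg.norm(P-P.mean(0)-np.outer(s,v),axis=1)
        print(n,len(P),'tilt from vert',np.degrees(np.arccos(v[2])).round(1),'az',np.degrees(np.arctan2(v[1],v[0])).round(1),'ends',P.mean(0)+np.percentile(s,1)*v,P.mean(0)+np.percentile(s,99)*v,'resid',r.mean().round(1))
E
python3 -c "
from rod import *
rod()"
```

```text
12.92 [ 449.74 -420.97  333.04] ytool -8.08 w 11.518742602760264 f 29.99981313943863 [-0.72  0.33 -1.84]
side 178 tilt from vert 32.3 az -95.9 ends [ 453.06 -360.31  245.71] [ 443.   -456.98  399.61] resid 4.1
top 342 tilt from vert 26.7 az -97.7 ends [ 457.26 -360.64  241.72] [ 446.66 -439.09  399.25] resid 5.8
```

Call:
play_rows([
  [-5,20,0],
  [-9,32,0],
  [-9,32,0],
  [-9,32,0],
  [-9,32,0],
  [-9,32,0],
  [-8,32,0],
  [-3,12,0],
], yaw=[-3,-5,-5,-5,-5,-5,-4.4,0])

```text
t: 13.68
ee_pos: [386.2, -193.1, 329.9]
orientation: [-2.85, -1.311, 0.004]
ft_force: [-0.1, -0.2, -0.7]
width: 10.9
grasp_force: 30.0
```

Call:
play_rows([
  [0,0,-20],
  [0,0,-30],
  [0,0,-30],
  [0,0,-20],
  [0,0,-8],
  [0,0,0],
  [0,0,0],
], yaw=[0,0,0,0,0,0,0])

```text
t: 14.27
ee_pos: [388.7, -196.8, 223.6]
orientation: [-2.852, -1.317, 0.001]
ft_force: [-0.4, 0.1, -0.2]
width: 11.5
grasp_force: 30.0
```

```bash
python3 -c "
from rod import *
rod()
p=snap('side');save(p,'s7.png')
cv2.imwrite('pics/s7c.png',cv2.resize(p['pixels'][180:420,200:440,::-1],None,fx=2.5,fy=2.5))"
```

```text
14.27 [ 388.69 -196.78  223.63] ytool -40.44 w 11.495196395733535 f 29.999576210975647 [-0.41  0.1  -0.22]
side 96 tilt from vert 31.8 az -132.6 ends [ 429.22 -156.41  138.08] [ 365.59 -225.52  289.73] resid 3.7
top 109 tilt from vert 26.6 az -132.6 ends [ 429.83 -149.85  134.42] [ 402.93 -179.15  213.99] resid 4.0
```

View pics/s7c.png

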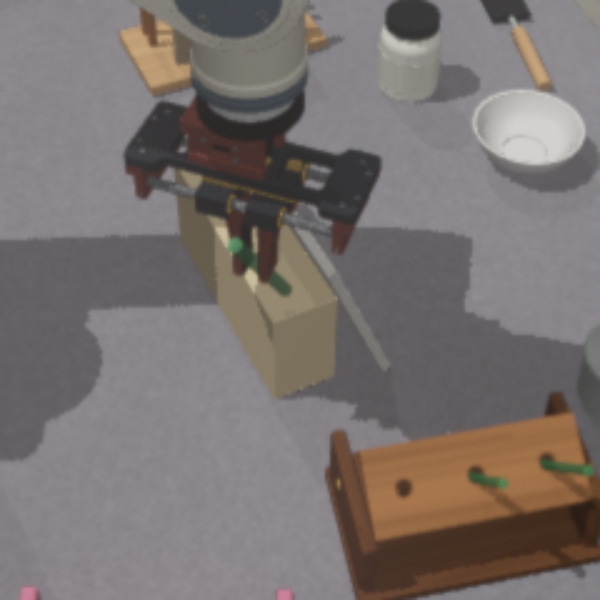

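Call:
play_rows([
  [0,0,-5],
  [0,0,-4],
  [0,0,-3],
  [0,0,-1],
  [0,0,0],
  [0,0,0],
], yaw=[0,0,0,0,0,0])

```text
t: 14.92
ee_pos: [388.7, -196.8, 211.0]
orientation: [2.852, 1.316, -0.0]
ft_force: [-0.9, -1.7, 5.1]
width: 11.3
grasp_force: 30.0
```

Call:
play_rows([
  [-3.2,-3.8,-3],
  [-3.2,-3.8,-3],
  [-3.2,-3.8,-3],
  [-3.2,-3.8,-3],
  [0,0,0],
  [0,0,0],
], yaw=[0,0,0,0,0,0])

```text
t: 15.42
ee_pos: [375.5, -211.9, 198.5]
orientation: [-2.853, -1.315, 0.0]
ft_force: [0.7, 0.1, 2.3]
width: 11.3
grasp_force: 30.0
```

```bash
python3 -c "
from rod import *
rod()"
```

```text
15.42 [ 375.49 -211.93  198.53] ytool -40.52 w 11.303014207281256 f 30.000890493392944 [0.66 0.08 2.26]
side 91 tilt from vert 42.8 az -132.3 ends [ 429.94 -155.87  128.03] [ 348.04 -245.73  259.37] resid 3.5
top 154 tilt from vert 33.0 az -132.7 ends [ 427.04 -152.88  120.08] [ 366.81 -218.21  256.96] resid 5.9
```

Call:
play_rows([
  [-2.8,-3.3,-3.8],
  [-2.8,-3.3,-3.8],
  [-2.8,-3.3,-3.8],
  [-2.8,-3.3,-3.8],
  [-2.3,-2.8,-4.5],
  [-2.3,-2.8,-4.5],
  [-2.3,-2.8,-4.5],
  [-2.3,-2.8,-4.5],
], yaw=[0,0,0,0,0,0,0,0])

```text
t: 16.18
ee_pos: [355.0, -236.2, 164.9]
orientation: [-2.852, -1.315, 0.0]
ft_force: [0.4, 1.3, 2.0]
width: 11.4
grasp_force: 30.0
```

Call:
play_rows([
  [-1.8,-2.1,-5],
  [-1.8,-2.1,-5],
  [-1.8,-2.1,-5],
  [-1.8,-2.1,-5],
  [0,0,0],
  [0,0,0],
], yaw=[0,0,0,0,0,0])

```text
t: 16.68
ee_pos: [347.8, -244.5, 145.2]
orientation: [-2.852, -1.315, 0.001]
ft_force: [0.2, -0.5, 1.2]
width: 11.3
grasp_force: 30.0
```

```bash
python3 -c "
from rod import *
rod()"
```

```text
16.68 [ 347.84 -244.48  145.17] ytool -40.48 w 11.326819188529635 f 30.000298619270325 [ 0.24 -0.46  1.17]
side 149 tilt from vert 72.8 az -131.6 ends [ 424.6  -159.2   129.42] [ 310.92 -287.36  182.58] resid 4.4
top 246 tilt from vert 65.3 az -131.1 ends [ 425.38 -154.55  121.37] [ 349.93 -241.13  174.13] resid 6.1
```

Call:
play_rows([
  [-1.1,-1.4,-5.4],
  [-1.1,-1.4,-5.4],
  [-1.1,-1.4,-5.4],
  [-1.1,-1.4,-5.4],
  [-0.5,-0.6,-5.6],
  [-0.5,-0.6,-5.6],
  [-0.5,-0.6,-5.4],
  [-0.5,-0.6,-4.5],
], yaw=[0,0,0,0,0,0,0,0])

```text
t: 17.45
ee_pos: [341.7, -252.4, 102.1]
orientation: [-2.852, -1.315, -0.0]
ft_force: [0.4, 0.2, 2.0]
width: 11.0
grasp_force: 30.0
```

Call:
play_rows([
  [0,0,-1],
  [0,0,0],
  [0,0,0],
], yaw=[0,0,0])

```text
t: 17.7
ee_pos: [341.7, -252.4, 101.8]
orientation: [-2.852, -1.316, 0.0]
ft_force: [-0.3, 0.1, 1.4]
width: 11.1
grasp_force: 30.0
```

```bash
python3 -c "
from rod import *
rod()"
```

```text
17.7 [ 341.71 -252.44  101.79] ytool -40.46 w 11.082322306745283 f 30.00084489583969 [-0.3   0.07  1.36]
side 214 tilt from vert 88.0 az 49.5 ends [ 303.36 -296.84  119.03] [ 425.35 -153.96  125.73] resid 3.7
top 262 tilt from vert 85.1 az 50.4 ends [ 352.69 -241.58  116.38] [ 424.3  -155.1   125.98] resid 10.1
```

Call:
play_rows([
  [0,0,8],
  [0,0,20],
  [0,0,28],
  [0,0,30],
  [0,0,30],
  [8,6,25],
  [20,16,0],
  [28,23,0],
], yaw=[0,0,0,0,0,2,4,5])

```text
t: 18.47
ee_pos: [398.3, -208.4, 245.6]
orientation: [2.709, 1.581, 0.003]
ft_force: [0.4, -0.5, -1.0]
width: 11.3
grasp_force: 30.0
```

Call:
play_rows([
  [28,23,0],
  [28,23,0],
  [28,23,0],
  [28,23,0],
  [28,23,0],
  [22,16,0],
  [9,7,0],
  [0,0,0],
], yaw=[6,6,6,6,6,4,2,0])

```text
t: 19.13
ee_pos: [570.1, -68.1, 243.2]
orientation: [2.087, 2.347, 0.001]
ft_force: [0.2, 0.2, -0.0]
width: 11.2
grasp_force: 30.0
```

```bash
python3 -c "
from rod import *
rod()"
```

```text
19.13 [570.11 -68.07 243.17] ytool 6.71 w 11.23719796113077 f 29.99946355819702 [ 0.16  0.21 -0.04]
side 158 tilt from vert 89.1 az -83.8 ends [559.22   9.2  262.22] [ 573.86 -126.48  264.33] resid 5.9
top 182 tilt from vert 84.8 az -84.5 ends [554.1   58.32 260.21] [563.9  -43.02 269.47] resid 5.9
```

Call:
play_rows([
  [0,-1,-15],
  [0,0,-25],
  [0,0,-30],
  [0,0,-30],
  [0,0,-25],
  [0,0,-18],
  [0,0,-10],
  [0,0,-4],
], yaw=[-0.2,0,0,0,0,0,0,0])

```text
t: 19.9
ee_pos: [566.8, -71.4, 84.7]
orientation: [-2.097, -2.336, 0.003]
ft_force: [-0.8, 0.9, -0.6]
width: 11.1
grasp_force: 30.0
```

Call:
play_rows([
  [0,0,0],
  [0,0,0],
  [0,0,0],
  [0,0,0],
], yaw=[0,0,0,0])

```text
t: 20.23
ee_pos: [569.5, -70.7, 87.1]
orientation: [2.095, 2.339, 0.002]
ft_force: [0.1, 0.2, -1.3]
width: 11.0
grasp_force: 30.0
```

```bash
python3 -c "
from rod import *
rod()
p=snap('side')
cv2.imwrite('pics/s9c.png',cv2.resize(p['pixels'][180:420,220:460,::-1],None,fx=2.5,fy=2.5))
c=cloud(p);w=snap('wrist');save(w,'w9.png');c=cloud(w);g=w['pixels'].astype(int);m=(g[...,1]-np.maximum(g[...,0],g[...,2])>12)
n,l,s,ce=cv2.connectedComponentsWithStats(m.astype(np.uint8))
for i in range(1,n):
  if s[i,4]>60:
    P=c[l==i];print(s[i],np.median(P,0),P.min(0),P.max(0))
p=snap('top');c=cloud(p);z=c[...,2];x=c[...,0];y=c[...,1]
b=np.array([431,-50]);th=np.radians(6.5);X=(x-b[0])*np.cos(th)+(y-b[1])*np.sin(th);Y=-(x-b[0])*np.sin(th)+(y-b[1])*np.cos(th)
m=(X>5)&(X<90)&(abs(Y)<160)&(z>20)&(z<180)&((z>122)|(X>36));A=np.c_[X[m],Y[m],np.ones(m.sum())]
for _ in range(4):
  co=np.linalg.lstsq(A,z[m],rcond=None)[0] if _==0 else np.linalg.lstsq(A[k],z[m][k],rcond=None)[0];k=abs(z[m]-A@co)<4
print(co,k.sum(),Y[m][k].min(),Y[m][k].max())
"
```

```text
20.23 [569.53 -70.68  87.13] ytool 6.31 w 10.978598457481679 f 29.999704957008362 [ 0.11  0.19 -1.31]
side 140 tilt from vert 87.2 az 97.6 ends [ 572.6  -128.64  109.8 ] [547.85  55.68 119.04] resid 13.8
top 97 tilt from vert 16.6 az 138.0 ends [580.83  13.12   0.34] [555.87  35.58 113.14] resid 11.9
[  302     0    35   354 11127] [562.18 -11.01 106.84] [ 546.75 -151.14   -1.1 ] [577.01  45.86 249.43]
[ 306  394   27   45 1117] [ 573.73 -116.67  107.09] [ 560.58 -225.57    0.27] [591.54   0.62 249.43]
[ -2.66   0.01 225.87] 558 -129.7539475485664 129.0891726058476
```

View pics/s9c.png

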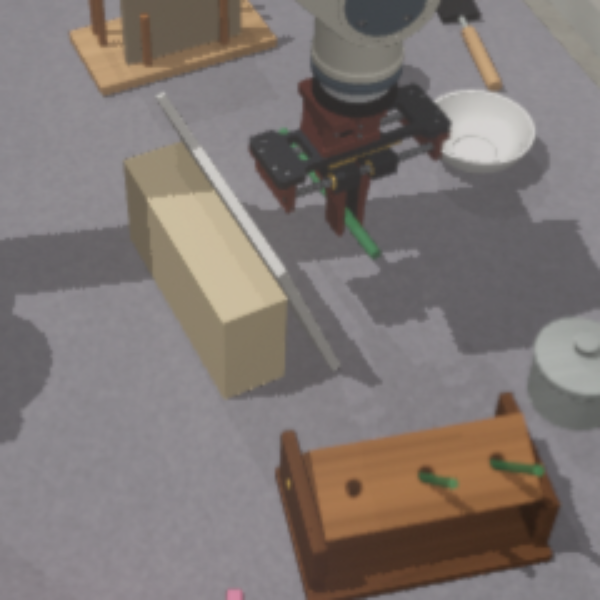

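```bash
python3 -c "
from workcell import ticket
print(ticket.close_job())"
```

```text
the job is handed in; nothing more can be done
None
```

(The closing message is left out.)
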